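# Make up two fitting kits on the metalwork bench

## Task

Make up the two kits of fittings from the stock on the bench, one part to a pocket: in the tray with three pockets, the angle bracket in the middle pocket and the long box section and the narrow sleeve in the two end pockets (either way round); in the tray with two pockets, the wide sleeve and the short box section (either way round). Every part must rest flat on its pocket's floor, the same way up as it stood on the bench, within the pocket's walls. Leave the solid round offcut where it stands.

Things in the scene. Friction and masses are not known exactly. Their poses are not given: they have to be found in the camera images.
- tray3: The longer shallow aluminium kit tray, 108 x 284 mm outside, with three equal pockets in a row. Its frame: origin at the centre of its underside, z up, x across the tray (108 mm direction), y along the row of pockets. Fixed to the bench. Floor 4 mm thick, outer and dividing walls 4 mm thick, rim 12 mm above the bench, so the pockets are 8 mm deep. Each pocket is 100 mm (x) by about 89 mm (y); pocket centres at y = -93.3, 0 and +93.3 mm on its x = 0 line.
- tray2: The shorter shallow aluminium kit tray, 108 x 190 mm outside, with two equal pockets. Its frame: origin at the centre of its underside, z up, x across the tray (108 mm direction), y along the row of pockets. Fixed to the bench. Floor 4 mm thick, outer and dividing walls 4 mm thick, rim 12 mm above the bench, so the pockets are 8 mm deep. Each pocket is 100 mm (x) by 89 mm (y); pocket centres at y = -46.5 and +46.5 mm on its x = 0 line.
- section_long: Long piece of square steel box section, hollow, 30 x 30 mm outside, 76 mm long, lying on the bench, about 0.22 kg. Origin at its very centre (15 mm above what it lies on), x along its length.
- section_short: Short piece of the same 30 x 30 mm hollow square steel box section, only 38 mm long, lying on the bench, about 0.11 kg. Origin at its very centre (15 mm above what it lies on), x along its length (the open ends face +x and -x).
- sleeve_wide: Wide steel sleeve (short thick tube) standing on end: outside diameter 50 mm, bore 32 mm, 40 mm tall, about 0.35 kg. Origin at the centre of its underside, z up its axis.
- sleeve_narrow: Narrow steel sleeve standing on end: outside diameter 34 mm, bore 20 mm, 40 mm tall, about 0.18 kg. Origin at the centre of its underside, z up its axis.
- bracket: L-shaped steel angle bracket, 8 mm thick, standing on its flat foot, about 0.33 kg. Foot 60 mm (x) by 50 mm (y) by 8 mm high; the upright leg, 8 mm thick (x) and 50 mm wide (y), stands along the foot's +x edge from x = 22 to 30 mm and rises to 55 mm above the underside. Origin at the centre of the foot's underside. Easily taken by the upright leg.
- stub: Solid round steel bar offcut standing on end, diameter 50 mm, 40 mm tall, no bore: the same outline as the wide sleeve. It belongs to no kit. Origin at the centre of its underside.
Things that resemble listed ones, but are neither listed nor needed, are in the scene too. What is shaped like the sleeve_narrow but blue or green is not meant.

How it is judged:
By the outcome, as a careful person would: the job done as asked, in the order asked, and still so for the second after the job is handed in, with the robot touching nothing.
It also fails if it takes over 128 s, if anything falls off the work surface, if the arm or the gripper's body presses on something with over 40 N, if the wrist force passes 120 N, or if a joint passes its speed limit or range.

## Robot

A 6-joint arm with a two-finger parallel gripper is mounted at the origin on the work surface. World frame = base frame: x ahead of the robot, y to its left, z up, the work surface at z = 0. Lengths are in mm, angles in rad, forces in N, time in s.
With the tool pointing down it reaches from about 425 to 950 mm from the base axis. Payload 14.7 kg.
Tool frame: the origin (TCP) lies midway between the tips of the shut fingers; the grasp point (between the pads) lies ctrl.grasp_offset behind it (ctrl.grasp_offset is the distance from the TCP to the grasp point, in mm); x points along the fingers, y is the direction in which the jaws open and shut, and the axes are right-handed (so a half turn about x gives the same grasp; the last joint's range is limited). The gripper opens to 85 mm and grips with 20 to 120 N. Pads are 22 mm wide; open, the fingers measure 114 mm over their backs; the gripper's body (76 mm by 85 mm) begins 54 mm behind the grasp point. The pads swing forward as they close: fully open they stand 13 mm farther back than shut.
Start: joints at [-1.388, 0.48, 1.596, -0, 1.065, -0.047], TCP at [148.076, -632.903, 231.297] pointing down, gripper open.
Joint ranges: [-2.75, 2.75], [-0.82, 2.05], [0.23, 2.67], [-1.56, 4.7], [0.09, 2.69], [-2.92, 2.92]. Speed limits (rad/s): [1.89, 1.89, 2.39, 3.01, 3.01, 3.01].

## Interface

Orientations are given as a unit quaternion [x, y, z, w].
In Python, from workcell import ctrl gives the robot as it stands. The module is installed in compiled form; this text tells all that it offers. Calls block until the motion is done:
- ctrl.goto(position, orientation): joint-space move of the TCP to a pose.
- ctrl.line_to(position, rot=None, rate=150, force_limit=None): straight line of the TCP; rot=None keeps the orientation; rate is the mean speed in mm/s. With force_limit (N) it stops when the force on the tool has changed by that much, and returns True; else False.
- ctrl.move_j(angles): joint-space move.
- ctrl.grip(opening, squeeze=None): finger opening in mm; squeeze is the grip in N (None keeps the last); returns when the fingers have stopped.
- ctrl.dwell(seconds).
- ctrl.inverse_kinematics(position, orientation): joint angles nearest the present ones, or None.
- ctrl.get_obs(): the state.
- ctrl.read_camera(name): name is "side" or "top"; returns a dict with "img" (384x512x3 uint8, blue, green, red), "depth" (384x512 float32, mm along the optical axis (not along the pixel's ray), 0 where there is no reading), "fx", "fy", "cx", "cy" (pixels), "rvec" (rotation vector, rad) and "tvec" (3), from world to camera coordinates, as OpenCV has them. Camera axes: x right, y down, z forward; pixel columns grow to the right and rows downward; lengths in mm; the calibration is good to about 2 mm. A picture is of the moment at which its call begins.
A pose or a line that the arm cannot do raises ctrl.IKError and nothing moves.
- ctrl.sign_off(): hands the job in, once; it reports no verdict.
The state is a dict: "clock": time; "joints": joint angles; "dq": joint speeds; "joint_torque": joint torques, N m; "tcp_pos": TCP position; "tool_rot": TCP orientation; "ft_force": force on the tool from outside, world axes, zero at the start; "torque": the same for the moment, N m; "finger_gap": finger opening in mm.
Only numpy, scipy, OpenCV 4.12 (cv2) and the standard library are available. Lean on these libraries where they do the work, as an engineer would, in place of code of your own. Each camera call takes 0.05 s, during which the arm holds its last target. There are 200 camera calls.

## Working session

There is one attempt and no reset: what is moved stays moved. The work goes in short steps, each a Python script; the robot and the scene stay as the last script left them, time stands still between calls to the robot, and variables do not carry over. Pictures are saved under pics/ and viewed, about 12 in all and at most 16, crops included, and the job is handed in when it is done.

```bash
mkdir -p pics; python3 - <<'E'
from workcell import ctrl
import cv2,numpy as np,pickle
o=ctrl.get_obs();print(o['clock'],o['tool_rot'],ctrl.grasp_offset,o['finger_gap'])
for n in('top','side'):
    c=ctrl.read_camera(n);pickle.dump(c,open(f'{n}0.pkl','wb'));cv2.imwrite(f'pics/{n}0.png',cv2.resize(c['img'],(800,600),interpolation=cv2.INTER_CUBIC))
    R=cv2.Rodrigues(np.array(c['rvec']))[0];print(n,c['fx'],c['cx'],c['cy'],-R.T@np.array(c['tvec']).ravel(),R.round(3).tolist())
E
```

```text
0.0 [-0.70241007 -0.08150272  0.70247705 -0.08064356] 18.700000000000003 85.3000195465375
top 475.5589243648893 257.6638183821569 193.9907260801912 [ 290.275178    -17.12195362 1332.84036514] [[-0.005, -1.0, -0.026], [-0.987, 0.009, -0.161], [0.161, 0.025, -0.987]]
side 436.3252257635221 256.8580044363989 190.40132902560973 [102.03419941 598.37586698 854.01307574] [[-0.825, -0.565, 0.008], [-0.423, 0.607, -0.673], [0.376, -0.559, -0.74]]
```

View pics/top0.png

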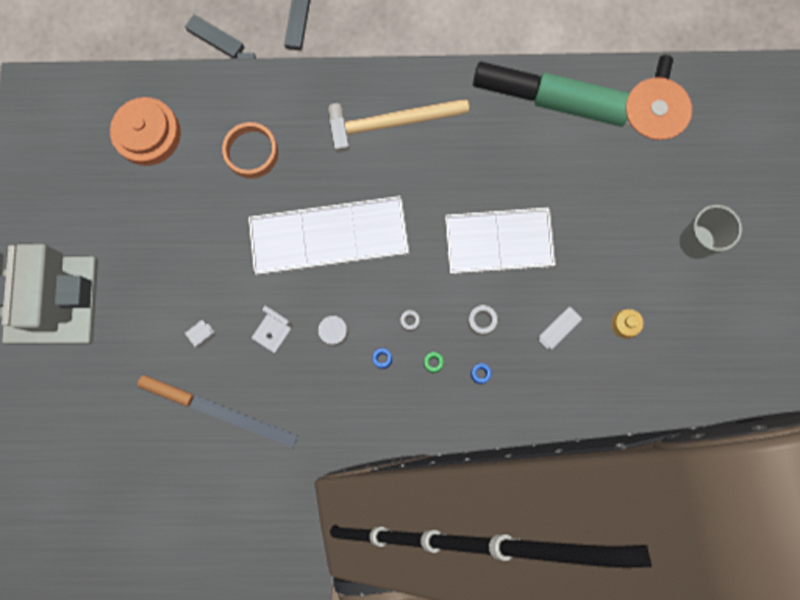

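View pics/side0.png

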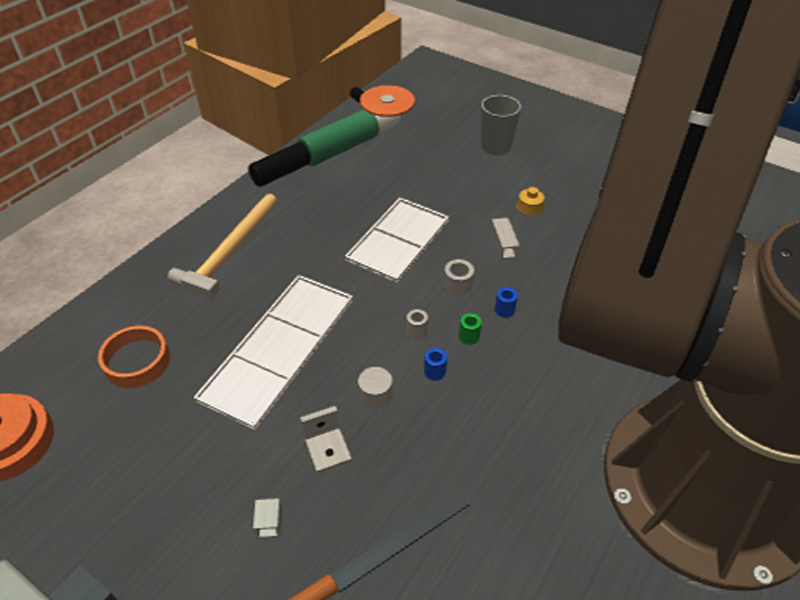

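The top view (800x600 pixels) shows tray3 at (328,235) and tray2 at (500,240). The stock row is: short section (199,333), bracket (270,330), disc with no bore (333,330), narrow grey sleeve (410,320), wide sleeve with bore (483,320) and long section (560,328). Round candidates are the solid (333,330), which is the stub, the ring (483,320), which is sleeve_wide, and the grey ring (410,320), which is sleeve_narrow. The rings at (382,358), (433,362) and (481,373) are blue or green and not meant. I'll measure and make a confirming crop.

```bash
cat > vis.py <<'E'
import cv2,numpy as np,pickle
def cast(c,uv,z):
    R=cv2.Rodrigues(np.array(c['rvec'],float))[0];t=np.array(c['tvec'],float).ravel();C=-R.T@t
    uv=np.asarray(uv,float).reshape(-1,2)
    d=np.c_[(uv[:,0]-c['cx'])/c['fx'],(uv[:,1]-c['cy'])/c['fy'],np.ones(len(uv))]@R
    return C+d*((z-C[2])/d[:,2])[:,None]
def proj(c,P):
    K=np.array([[c['fx'],0,c['cx']],[0,c['fy'],c['cy']],[0,0,1]])
    return cv2.projectPoints(np.asarray(P,float).reshape(-1,1,3),np.array(c['rvec'],float),np.array(c['tvec'],float),K,None)[0].reshape(-1,2)
def cloud(c):
    h,w=c['depth'].shape;u,v=np.meshgrid(np.arange(w),np.arange(h));z=c['depth'].astype(float)
    X=np.stack([(u-c['cx'])/c['fx']*z,(v-c['cy'])/c['fy']*z,z],-1)
    R=cv2.Rodrigues(np.array(c['rvec'],float))[0];t=np.array(c['tvec'],float).ravel()
    return (X-t)@R
def blobs(c,lo=120,sat=60):
    hsv=cv2.cvtColor(c['img'],cv2.COLOR_BGR2HSV);m=((hsv[...,1]<sat)&(hsv[...,2]>lo)).astype(np.uint8)
    return cv2.connectedComponentsWithStats(m)
E
python3 - <<'E'
from vis import *
for n in('top','side'):
    c=pickle.load(open(n+'0.pkl','rb'));W=cloud(c);N,L,S,Ce=blobs(c)
    print(n)
    for i in range(1,N):
        if 40<S[i,4]<9000:
            p=W[L==i];p=p[c['depth'][L==i]>0]
            if len(p)==0 or not(300<np.median(p[:,0])<900 and abs(np.median(p[:,1]))<600):continue
            z=np.percentile(p[:,2],[5,50,95]);q=p[p[:,2]>z[2]-6]
            print(i,Ce[i].round(1),S[i,4],'z',z.round(1),'mean',p.mean(0).round(1),'topmean',q.mean(0).round(1),[np.round(a,1) for a in cv2.minAreaRect(q[:,:2].astype(np.float32))])
c=pickle.load(open('top0.pkl','rb'));cv2.imwrite('pics/crop.png',cv2.resize(c['img'][185:250,110:390],None,fx=2.85,fy=2.85,interpolation=cv2.INTER_CUBIC))
d=pickle.load(open('side0.pkl','rb'));cv2.imwrite('pics/crops.png',cv2.resize(d['img'][120:350,120:350],(600,600),interpolation=cv2.INTER_CUBIC))
E
```

```text
top
31 [216.   80.2] 275 z [ 9.7 24.7 29.6] mean [840.9 136.   23.4] topmean [835.4 135.6  26.7] [array([841. , 136.7]), array([87.4, 25.3]), np.float64(9.5)]
34 [421.6  68.5] 80 z [69.7 73.7 78. ] mean [ 844.8 -441.9   73.7] topmean [ 845.1 -442.5   74.7] [array([ 844.6, -442.8]), array([22.9, 26.3]), np.float64(87.8)]
97 [209.5 150.1] 3917 z [-0.7  4.6 12.4] mean [636.4 155.2   4.9] topmean [636.3 156.5   9.5] [array([635.9, 154.8]), array([111.7, 284.3]), np.float64(7.3)]
98 [457.3 146.8] 296 z [ -1.9  95.3 102.4] mean [ 623.9 -530.6   57. ] topmean [ 617.9 -516.8   99.9] [array([ 618. , -518.6]), array([77.3, 78.2]), np.float64(42.7)]
99 [319.5 153.4] 2695 z [-1.1  4.3 12.1] mean [ 623.1 -160.7    4.7] topmean [ 623.1 -161.1    9.2] [array([ 622.7, -159.5]), array([110.2, 190.5]), np.float64(3.2)]
101 [ 47.9 175.5] 426 z [ 16.8  23.  116. ] mean [556.4 595.8  57.6] topmean [520.6 578.7 113.4] [array([519.8, 580.7]), array([37. , 47.2]), np.float64(89.3)]
102 [173.5 210.8] 449 z [-0.2  8.1 55.7] mean [460.  253.4  13.3] topmean [481.2 239.1  55.3] [array([481.2, 239.2]), array([50
[... 1743 characters left out ...]
   2.9  38.7] [array([473.8,   2.4]), array([32. , 29.4]), np.float64(58.8)]
120 [239.5 243.1] 309 z [36.1 39.  41.4] mean [457.3 138.4  38.1] topmean [456.7 139.3  39.1] [array([457.1, 139. ]), array([48.1, 47.7]), np.float64(52.9)]
121 [203.5 264.3] 90 z [-1.7 54.  56.2] mean [484.  233.7  47.9] topmean [481.2 237.4  54.2] [array([481.1, 237.3]), array([48.3,  9. ]), np.float64(57.1)]
122 [209.6 287.1] 489 z [3.5 6.7 9.3] mean [456.  252.6   6.6] topmean [456.4 253.3   6.9] [array([456. , 253.4]), array([49.5, 54.4]), np.float64(58.0)]
124 [170.2 330.1] 346 z [ 2.2 28.4 31.2] mean [452.6 379.9  24.7] topmean [453.7 378.7  28.9] [array([454.3, 378.3]), array([30.2, 39.5]), np.float64(37.4)]
```

View pics/crop.png

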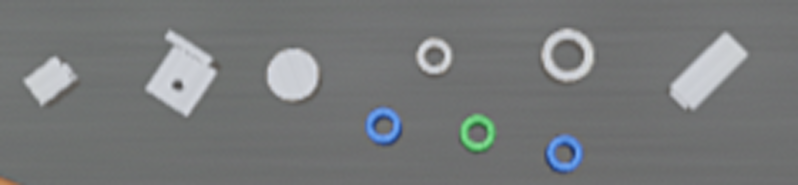

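View pics/crops.png

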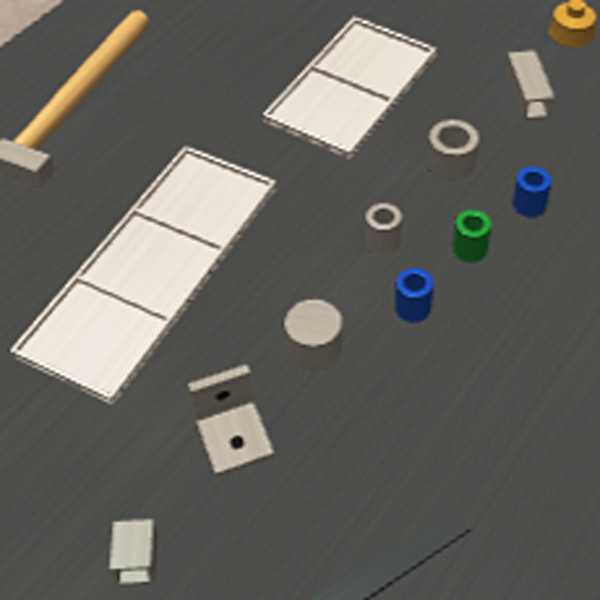

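The crops confirm it: the disc at crop (293,75) is solid and is the stub. The rings at (434,56) and (568,55) are the narrow and wide sleeves. The depth clusters agree between the two views to about 2 mm. I'll start with the bracket.

```bash
cat > job.py <<'E'
from workcell import ctrl
import numpy as np
from scipy.spatial.transform import Rotation as Ro
def quat(deg):
    c,s=np.cos(np.radians(deg)),np.sin(np.radians(deg))
    return Ro.from_matrix(np.array([[0,0,-1],[c,s,0],[s,-c,0]]).T).as_quat()
def yaw(p,deg):   # of the two equal grasps, the one with least wrist turn from the middle of its range
    best=[(abs(q[5]),d) for d in(deg,deg+180) if (q:=ctrl.inverse_kinematics([*p,130],quat(d))) is not None]
    return min(best)[1]
T3=(np.array([636.5,153.7]),7.3); T2=(np.array([622.8,-160.1]),3.1)
def inpocket(T,y,dx=0,dy=0):
    a=np.radians(T[1]);R=np.array([[np.cos(a),-np.sin(a)],[np.sin(a),np.cos(a)]]);return T[0]+R@[dx,y+dy]
def transfer(src,a,dst,b,z,opening,release,squeeze=60):
    """src/dst: TCP xy; a/b: jaw yaw (deg); z: TCP height over the support; b is taken as given, modulo the turn used for a"""
    ctrl.grip(opening,squeeze); 
    ctrl.goto([*src,130],quat(a)); hit=ctrl.line_to([*src,z],force_limit=15)
    ctrl.grip(0,squeeze); g=ctrl.get_obs()['finger_gap']; print('down hit',hit,'gap',round(g,1))
    if hit or g<3: return
    ctrl.line_to([*src,130]); ctrl.goto([*dst,130],quat(b)); ctrl.line_to([*dst,z+10])
    print('gap carried',round(ctrl.get_obs()['finger_gap'],1))
    hit=ctrl.line_to([*dst,z+1],rate=25,force_limit=8)
    o=ctrl.get_obs();print('touch',hit,'z',round(o['tcp_pos'][2],1),'expected',z+4)
    ctrl.grip(g+release); ctrl.line_to([*dst,130]); print('clock',round(ctrl.get_obs()['clock'],1))
E
python3 - <<'E'
from job import *
a=-32.7; b=T3[1]
# bracket x along tray x (+), leg 26 mm off its origin
src=np.array([481.2,238.3]);dst=inpocket(T3,0,dx=26)
for s in(0,180):
    print(s,[None if q is None else np.round(q,2) for q in(ctrl.inverse_kinematics([*src,130],quat(a+s)),ctrl.inverse_kinematics([*dst,130],quat(b+s)))])
s=0 if yaw(src,a)==a else 180
transfer(src,a+s,dst,b+s,22,45,16)
E
```

```text
0 [array([ 0.4 ,  0.45,  1.95, -0.  ,  0.73,  0.97]), array([ 0.19,  0.63,  1.61, -0.  ,  0.91,  0.06])]
180 [array([ 0.4 ,  0.45,  1.95, -0.  ,  0.73, -2.17]), None]
down hit False gap 6.9
gap carried 7.4
touch True z 26.6 expected 26
clock 9.2
```

```bash
python3 - <<'E'
from job import *
import cv2,pickle
src=np.array([459.0,-260.5]);dst=inpocket(T3,-93.3)
transfer(src,yaw(src,43.7),dst,yaw(dst,T3[1]+90),5,60,10)
src=np.array([473.6,4.0]);dst=inpocket(T3,93.3)
transfer(src,yaw(src,90),dst,yaw(dst,T3[1]+90),9,60,10)
ctrl.goto([474,-124,200],quat(yaw((474,-124),3)))
for n in('top','side'):
    c=ctrl.read_camera(n);pickle.dump(c,open(n+'1.pkl','wb'));cv2.imwrite(f'pics/{n}1.png',cv2.resize(c['img'],(800,600),interpolation=cv2.INTER_CUBIC))
E
```

```text
down hit False gap 28.8
gap carried 28.7
touch True z 9.7 expected 9
clock 18.6
down hit False gap 32.4
gap carried 32.4
touch True z 14.1 expected 13
clock 27.0
```

View pics/side1.png

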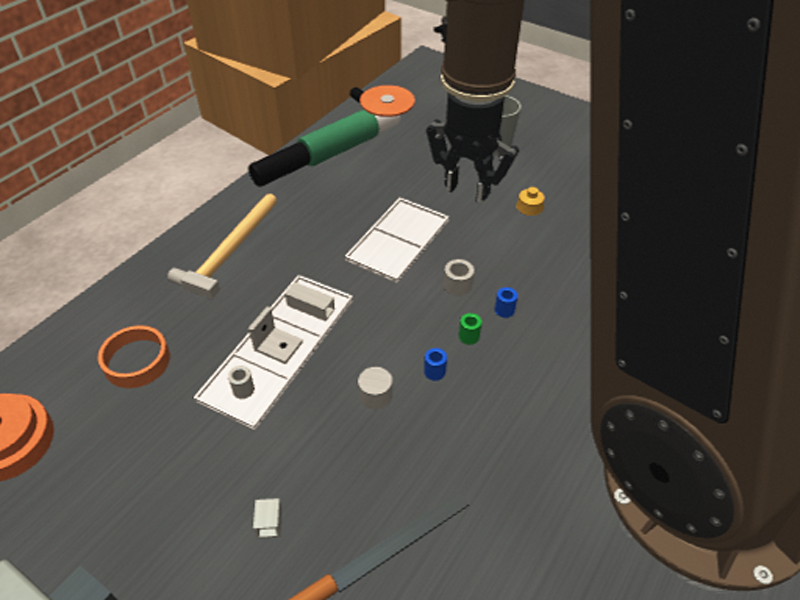

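The side view shows tray3 filled: long section (310,300), bracket (275,340) and narrow sleeve (241,382). The sleeve may be leaning slightly, so I'll check it at the end. Tray2 is next.

```bash
python3 - <<'E'
from job import *
from vis import *
src=np.array([473.4,-124.7]);dst=inpocket(T2,-46.5)
transfer(src,yaw(src,3.1),dst,yaw(dst,3.1),10,75,9)
src=np.array([453.9,379.2]);dst=inpocket(T2,46.5)
transfer(src,yaw(src,38.2),dst,yaw(dst,T2[1]+90),5,60,10)
ctrl.goto([148,-632,231],[-0.70241007,-0.08150272,0.70247705,-0.08064356])
for n in('top','side'):
    c=ctrl.read_camera(n);pickle.dump(c,open(n+'2.pkl','wb'))
    x,y,w,h=(140,110,240,120) if n=='top' else (120,110,180,180)
    k=min(800/w,600/h);cv2.imwrite(f'pics/{n}2.png',cv2.resize(c['img'][y:y+h,x:x+w],None,fx=k,fy=k,interpolation=cv2.INTER_CUBIC))
    W=cloud(c);ok=c['depth']>0
    for nm,T,yy,zt in(('bracket',T3,0,59),('long',T3,-93.3,34),('narrow',T3,93.3,44),('wide',T2,-46.5,44),('short',T2,46.5,34)):
        a=np.radians(T[1]);R=np.array([[np.cos(a),-np.sin(a)],[np.sin(a),np.cos(a)]])
        L=(W[...,:2]-T[0])@R-[0,yy]
        m=ok&(abs(L[...,0])<50)&(abs(L[...,1])<44)&(W[...,2]>zt-6)&(W[...,2]<zt+8)
        q=L[m];z=W[m][:,2]; A=np.c_[q,np.ones(len(q))];s=np.linalg.lstsq(A,z,rcond=None)[0]
        print(n,nm,len(q),'z',np.median(z).round(1),'tilt deg',np.degrees(s[:2]).round(1),[np.round(v,1) for v in cv2.minAreaRect(q.astype(np.float32))])
E
```

```text
down hit False gap 48.0
gap carried 47.8
touch True z 14.8 expected 14
clock 34.7
down hit False gap 28.8
gap carried 29.2
touch True z 9.8 expected 9
clock 43.8
top bracket 61 z 59.2 tilt deg [ 6.3 -2.6] [array([25.8,  1.5]), array([50.6,  9.6]), np.float64(88.0)]
top long 276 z 34.0 tilt deg [-0.1 -0.1] [array([-1.3,  1.5]), array([77.1, 30. ]), np.float64(0.0)]
top narrow 80 z 43.9 tilt deg [1.  0.3] [array([-0.9,  1.3]), array([32.6, 31.8]), np.float64(82.0)]
top wide 155 z 43.6 tilt deg [0.9 0.8] [array([-0.7,  1.4]), array([48.9, 47.5]), np.float64(13.1)]
top short 146 z 33.9 tilt deg [0.3 1. ] [array([-0.6,  1.6]), array([38.7, 29.9]), np.float64(1.6)]
side bracket 78 z 57.0 tilt deg [ 1.  -1.5] [array([25.8, -0.7]), array([52. , 10.8]), np.float64(89.9)]
side long 291 z 32.8 tilt deg [0.  0.1] [array([-1.9, -0.2]), array([77.2, 33. ]), np.float64(0.7)]
side narrow 114 z 42.1 tilt deg [-0.5 -1.6] [array([-1.1,  0.4]), array([32.9, 33.2]), np.float64(85.4)]
side wide 126 z 42.1 tilt deg [ 0.4 -0.2] [array([-0.5,  0.2]), array([48.2, 48.3]), np.float64(46.2)]
side short 126 z 32.6 tilt deg [ 0.1 -2. ] [array([-1.1, -0.5]), array([33.4, 40.4]), np.float64(86.5)]
```

View pics/top2.png

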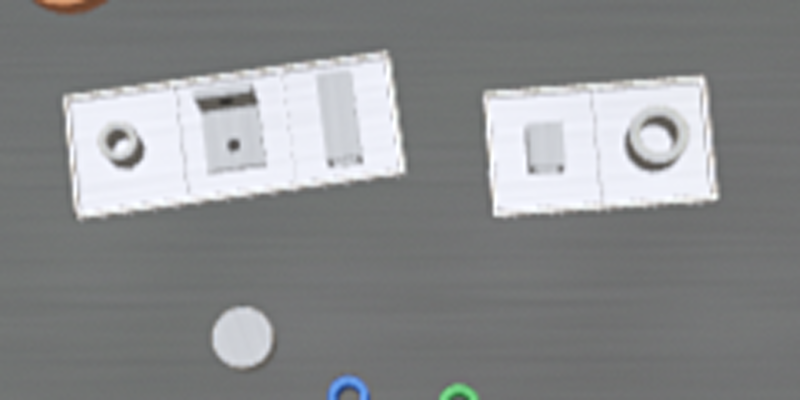

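View pics/side2.png

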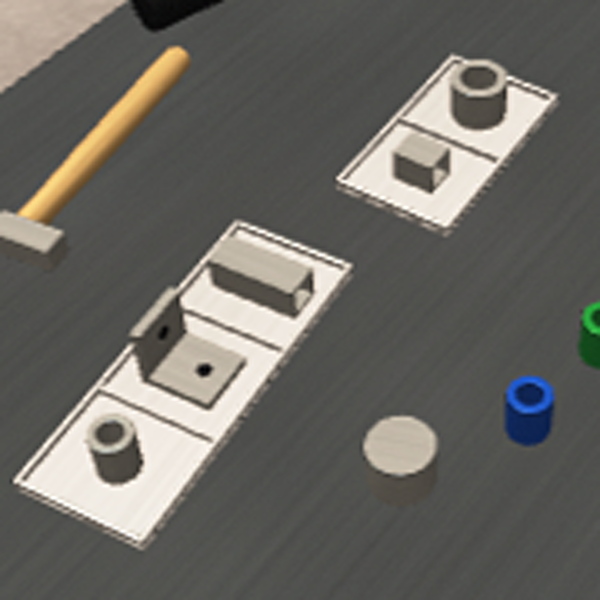

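All five parts sit upright in their pockets: in the top crop, narrow sleeve (121,143), bracket (232,132), long section (340,118), short section (546,147) and wide sleeve (657,137). The stub at (242,337) has not moved. The sleeve's apparent lean is only perspective, because its top face is level to within 2° at the expected height.

```bash
python3 -c "
from workcell import ctrl
ctrl.sign_off();print(ctrl.get_obs()['clock'])"
```

```text
the job is handed in; nothing more can be done
the job is handed in; nothing more can be done
```

Both kits are made up and the job is handed in, with the robot's clock at about 44 s after the last placement (limit 128 s).

- **tray3:** the bracket is in the middle pocket, the long section in the −y end pocket and the narrow grey sleeve in the +y end pocket.
- **tray2:** the wide sleeve is in the −y pocket and the short section in the +y pocket.
- **Left alone:** the solid stub and the blue and green rings were not touched.

**Last checks:** in both cameras every part is within about 2 mm of its intended place. All five stand upright on the pocket floors, with top faces 57–59, 42–44 or 33–34 mm above the bench, as expected.

**Disagreements:**
- The side camera reads heights 1–2 mm lower than the top camera and differs by 1–2 mm in y. That is within the calibration.
- The top camera's fit gave about 6° of tilt for the bracket's leg. That fit covers only the leg's 8 mm thick top edge, and the side camera gives 1–1.5°, so I took it as noise.
- The narrow sleeve seemed to lean in the side view, but its top face measured level to within 2°.

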